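# Rock-test the covers on the surface plate

## Robot

A 6-joint arm with a two-finger parallel gripper is mounted at the origin on a cart in front of the work surface, level with it; the furniture and walls round the work are solid. World frame = base frame: x ahead of the robot, y to its left, z up, the work surface at z = 0. Lengths are in mm, angles in rad, forces in N, time in s.
With the tool pointing down it reaches from about 350 to 775 mm from the base axis. Payload 7.3 kg.
Tool frame: the origin (TCP) lies between the finger pads; the fingertips stand 17 mm ahead of it and the grasp point (between the pads) lies 2 mm behind it; z points along the fingers, y is the direction in which the jaws open and shut (so a half turn about z gives the same grasp; the last joint's range is limited). The gripper opens to 92 mm and grips with 3 to 60 N. Pads are 19 mm wide; open, the fingers measure 130 mm over their backs; the gripper's body (75 mm by 190 mm) begins 47 mm behind the grasp point.
Start: joints at [0.966, 0.342, 1.524, -0, 1.275, -0.146], TCP at [232.496, 470.732, 243.741] pointing down, gripper open.
Joint ranges: [-2.53, 2.53], [-0.77, 2.02], [0.04, 2.7], [-1, 4.14], [0.28, 2.66], [-3.11, 3.11]. Speed limits (rad/s): [2.57, 2.57, 3.14, 3.14, 3.14, 3.14].

## Interface

Orientations are given as [roll, pitch, yaw] about the fixed x, y, z axes, in that order (R = Rz(yaw) Ry(pitch) Rx(roll)).
In Python, from plant import get_obs, capture, get_calibration, close_job gives the robot as it stands.
- The arm moves only by the tool carry_out, never from a script. Its argument "moves" is one flat list of numbers, 7 for each row, row after row: the shift along the tool's x, y, z normalised to -1 to 1, where 1 is 40 cm, then the turn, a rotation vector about the tool's x, y, z normalised to -1 to 1, where 1 is 30 degrees, then the opening, from 0 (shut) to 1 (fully open). A call has exactly 8 rows; each row is the pose to reach, as a shift and turn from the pose measured when the call began, along the tool's axes at that moment; what a row does not reach only later rows make up. A row lasts 1/10 s, in which the tool goes at most 50 mm and 8.59 degrees, less where a joint would pass 70% of its speed; a pose out of reach is approached as far as the arm can. A call with a number of a shift or a turn outside -1 to 1 is refused whole. A call with a gripper value outside its range is refused whole. The fingers move at their own pace and stop on an object; the grip force is fixed at half the most. Time passes only in rows, so rows that repeat a pose let the fingers close, or fill a call up. It gives the time, the measured TCP pose, the force and the opening at its end, in the units of the state.
- get_obs(): the state, without advancing time (a new reading comes with each control period).
- capture(name): name is "side" or "top" or "wrist"; returns the picture (480x640x3 uint8, red, green, blue); there is no depth.
- get_calibration(name): a dict with "vfov" (degrees; the focal length in pixels is half the picture's height over the tangent of half this angle, whatever the lens; pixels are square), "cx", "cy" (the principal point, pixels), "cam_to_world" (4x4, takes a point from camera to world coordinates). Camera axes: x right, y up, looking along -z (the intrinsics and any distortion apply to the point x, -y, -z); pixel columns grow to the right and rows downward; lengths in mm; the calibration is good to about 2 mm. A picture is of the moment at which its call begins: read the wrist's pose just before it. get_calibration takes no time and is no camera call; for the wrist camera it gives the pose at the moment of the call.
- close_job(): hands the job in, once; it reports no verdict.
The state is a dict: "time": time; "joint_positions": joint angles; "dq": joint speeds; "tau": joint torques, N m; "tool_pos": TCP position; "tcp_rot": TCP orientation; "contact_force": force on the tool from outside, world axes, zero at the start; "moment": the same for the moment, N m; "grip_width": finger opening in mm.
Only numpy, scipy, OpenCV 4.12 (cv2) and the standard library are available. Lean on these libraries where they do the work, as an engineer would, in place of code of your own. Each camera call takes 0.05 s, during which the arm holds its last target.

## Task

One of the two round covers on the granite surface plate is warped. Without lifting or sliding them, press lightly with the closed fingertips, never with more than about 15 N, on the discs beyond the two ends of their ribs until you find the cover that rocks; hold it rocked right down for a moment. Then pick that cover up by its rib and lay it flat, rib up, in the red tray; leave the other lying on the surface plate and do not disturb the things around.

Things in the scene. Friction and masses are not known exactly. Their poses are not given: they have to be found in the camera images.
- cover_a: one of two look-alike round aluminium covers, 104 mm across, 0.25 to 0.5 kg; either may be the warped one. Origin: centre of the underside, on the surface plate; z up. The disc's top face is 11 mm above the origin; on it, in the middle, stands a straight grip rib 32 mm long along the cover's x, 14 mm thick along y, its top 36 mm above the origin (grip it across y, from above)
- cover_b: one of two look-alike round aluminium covers, 104 mm across, 0.25 to 0.5 kg; either may be the warped one. Origin: centre of the underside, on the surface plate; z up. The disc's top face is 11 mm above the origin; on it, in the middle, stands a straight grip rib 32 mm long along the cover's x, 14 mm thick along y, its top 36 mm above the origin (grip it across y, from above)
- surface_plate: dark granite surface plate, 130 mm (x) by 250 mm (y), 30 mm high, fixed on the bench; origin under its centre, on the bench; the covers lie on its top face, 30 mm above the origin
- plate_top (a point): centre of the surface plate's top face. Both covers lie level here until pressed; the flat one stays put. The warped one has its underside bent up towards one end of its x axis (+x or -x, not known): 2 to 3 N pressed 40 mm from its centre on that side, beyond the rib's end, rocks it by 0.09 rad, so the spot sinks 2 to 3 mm until it bears; pressed at the other end it stays put; let go, it rocks back
- reject_tray: open square red plastic reject tray, 150 x 150 mm outside, 5 mm walls, 20 mm high, floor 5 mm thick, fixed on the bench behind the surface plate as seen from the robot; origin under its centre, on the bench
- oil_can: red oil can with a thin spout, 68 mm across, 152 mm high, a loose bystander; origin at the centre of its underside
- paste_tin: round grey tin, 64 mm across, 42 mm high, a loose bystander; origin at the centre of its underside
- tape_roll: roll of cream tape lying flat, 90 mm across, 48 mm high, a loose bystander; origin at the centre of its underside
- piston_b: grey piston, about 37 mm long and 37 mm high, a loose bystander; origin at the centre of its underside

How it is judged (in metres and radians):
On the way, in this order (a step that is already met when the one before it is completed fails the run):
1. the warped cover is rocked over on the surface plate by the fingers (tilted by more than 0.065 rad with its middle still down, not slid by more than 20 mm) and held so for 0.2 s (angle between warped_disc's own z axis and vertical between 0.065 and 0.13 rad and contact force between warped_disc and the fingers above 0.5 N and distance of warped_disc from where it was at the start of the episode below 0.02 m and z of warped_disc in the frame of surface_plate between 0.034 and 0.042 m), for 0.2 s.
2. the warped cover is lifted clear of the surface plate (z of warped_disc in the frame of surface_plate above 0.058 m), for 0.1 s.
At the end, for the whole second after the job is handed in: the warped cover lies rib up (within 0.15 rad of level), at rest on the floor of the red tray, its centre within 40 mm of the tray's; the flat cover lies level (0.03 rad) on the surface plate, its centre over the plate; both released (x of warped_disc in the frame of reject_tray between -0.04 and 0.04 m and y of warped_disc in the frame of reject_tray between -0.04 and 0.04 m and z of warped_disc in the frame of reject_tray between 0.009 and 0.018 m and angle between warped_disc's own z axis and vertical below 0.15 rad and x of flat_disc in the frame of surface_plate between -0.065 and 0.065 m and y of flat_disc in the frame of surface_plate between -0.125 and 0.125 m and z of flat_disc in the frame of surface_plate between 0.034 and 0.042 m and angle between flat_disc's own z axis and vertical below 0.03 rad and linear speed of each of cover_a, cover_b below 0.02 m/s); the robot touches nothing.
It fails at once if the fingers press on a cover's disc with more than 30 N (contact force between any of warped_disc, flat_disc and the fingers above 30 N).
It fails at once if a flat cover is lifted or tipped off the surface plate (15 mm or 0.1 rad) (z of flat_disc in the frame of surface_plate above 0.053 m or angle between flat_disc's own z axis and vertical above 0.1 rad).
It fails at once if a flat cover is slid more than 20 mm on the surface plate (distance of flat_disc from where it was at the start of the episode above 0.02 m).
It fails at once if a bystander is moved by more than 20 mm (distance of any of oil_can, paste_tin, tape_roll, piston_b from where it was at the start of the episode above 0.02 m).
It also fails if it takes over 67 s, if anything falls off the work surface, if the arm or the gripper's body presses on something with over 40 N, if the wrist force passes 120 N, or if a joint passes its speed limit or range.

## Working session

There is one attempt and no reset: what is moved stays moved. The work goes in short steps, Python scripts to look and compute and a tool call to move; the robot and the scene stay as the last step left them, time stands still between calls to the robot, and variables do not carry over. Pictures are saved under pics/ and viewed, and the job is handed in when it is done.

Besides the shell and the picture viewer there is one more tool, called as name(argument=value, ...) on one line, values as JSON. carry_out: Moves the arm, as the interface text tells. Scaled input: -1 to 1 covers 40 cm each way for a shift and 30 degrees each way for a turn. Its arguments: {"type":"object","properties":{"moves":{"type":"array","items":{"type":"number"}}},"required":["moves"]}

```bash
mkdir -p pics; ls; python3 - <<'E'
from plant import *
import cv2
print(get_obs())
for n in ("side","top","wrist"):
    c=get_calibration(n); print(n,c)
    im=capture(n); cv2.imwrite(f"pics/{n}0.png",im[:,:,::-1])
E
```

```text
pics
{'time': 0.0, 'joint_positions': array([ 9.65996558e-01,  3.42671736e-01,  1.52501404e+00, -7.83960669e-06,
        1.27542402e+00, -1.45981888e-01]), 'dq': array([ 0.00144148, -0.0007399 ,  0.0012658 , -0.00023552,  0.00079129,
       -0.00137058]), 'tau': array([-5.64980655e-04, -4.31251931e+01, -2.44218367e+01,  7.17659807e-02,
        5.59488160e-02, -8.07101901e-05]), 'tool_pos': array([232.26641985, 470.39226514, 243.07245909]), 'tcp_rot': array([-3.14009055e+00, -2.13273167e-04,  2.68277690e+00]), 'contact_force': array([-0.58498728,  0.58010373,  0.42311459]), 'moment': array([-0.00598732,  0.00396384,  0.02154498]), 'grip_width': 91.58408032699724}
side {'vfov': 55.77400645350185, 'cx': 315.79626449178414, 'cy': 241.9070366513892, 'cam_to_world': array([[ 9.99404796e-01, -9.11277771e-04,  3.44851312e-02,
         5.93588528e+02],
       [ 2.95335146e-02,  5.39208108e-01, -8.41654554e-01,
        -1.10003613e+03],
       [-1.78276813e-02,  8.42172064e-01,  5.38914082e-01,
         5.01868621e+02],
       [ 0.00000000e+00,  0.00000000e+00,  0.00000000e+00,
         1.0000
[... 193 characters left out ...]

       [-9.99709175e-01, -9.12289867e-03,  2.23234951e-02,
        -3.69524877e+02],
       [ 2.07103305e-02,  1.49467539e-01,  9.88549714e-01,
         1.06451278e+03],
       [ 0.00000000e+00,  0.00000000e+00,  0.00000000e+00,
         1.00000000e+00]])}
wrist {'vfov': 63.591089642409564, 'cx': 320.3245971563753, 'cy': 244.2934613910679, 'cam_to_world': array([[ 4.43068846e-01, -8.53540865e-01, -2.74149573e-01,
         1.57647295e+02],
       [ 8.96487181e-01,  4.21551483e-01,  1.36400443e-01,
         5.06852383e+02],
       [-8.55192950e-04, -3.06206365e-01,  9.51964774e-01,
         3.83946024e+02],
       [ 0.00000000e+00,  0.00000000e+00,  0.00000000e+00,
         1.00000000e+00]])}
```

View pics/top0.png

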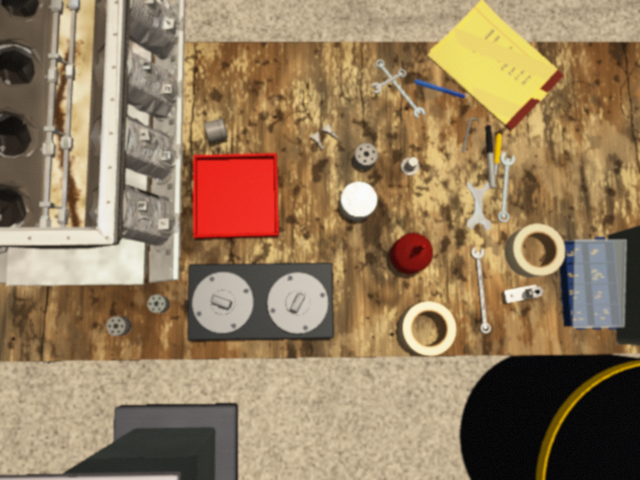

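View pics/side0.png

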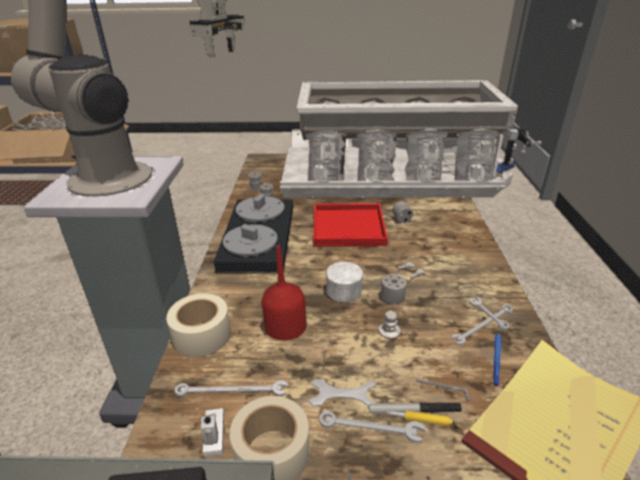

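View pics/wrist0.png

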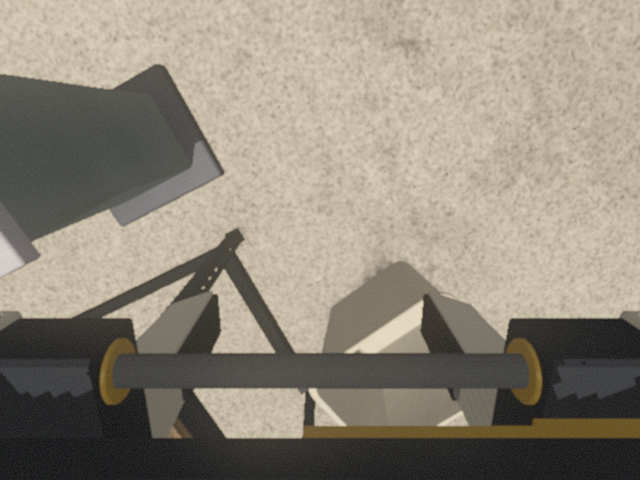

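```bash
cat > h.py <<'E'
import numpy as np, cv2
from plant import *
def ray(n,u,v,cal=None):
    c=cal or get_calibration(n); f=240/np.tan(np.radians(c['vfov']/2)); M=c['cam_to_world']
    d=M[:3,:3]@np.array([(u-c['cx'])/f,-(v-c['cy'])/f,-1]); return M[:3,3],d
def at(n,u,v,z,cal=None):
    o,d=ray(n,u,v,cal); return o+d*(z-o[2])/d[2]
def proj(n,P,cal=None):
    c=cal or get_calibration(n); f=240/np.tan(np.radians(c['vfov']/2)); M=c['cam_to_world']
    p=M[:3,:3].T@(np.array(P)-M[:3,3]); return c['cx']+f*p[0]/-p[2], c['cy']-f*p[1]/-p[2]
E
python3 - <<'E'
import cv2
im=cv2.imread('pics/top0.png'); c=im[255:350,180:340]; cv2.imwrite('pics/topc.png',cv2.resize(c,None,fx=5,fy=5,interpolation=cv2.INTER_CUBIC))
im=cv2.imread('pics/side0.png'); c=im[165:280,200:400]; cv2.imwrite('pics/sidec.png',cv2.resize(c,None,fx=4,fy=4,interpolation=cv2.INTER_CUBIC))
E
```

```text
(no output)
```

View pics/topc.png

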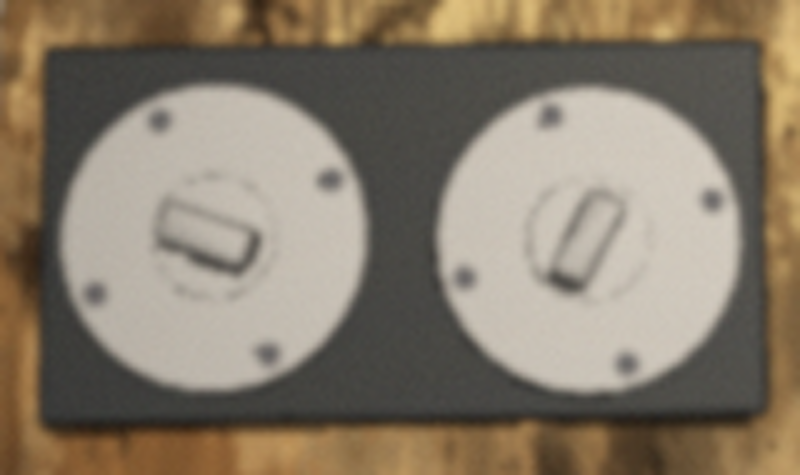

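View pics/sidec.png

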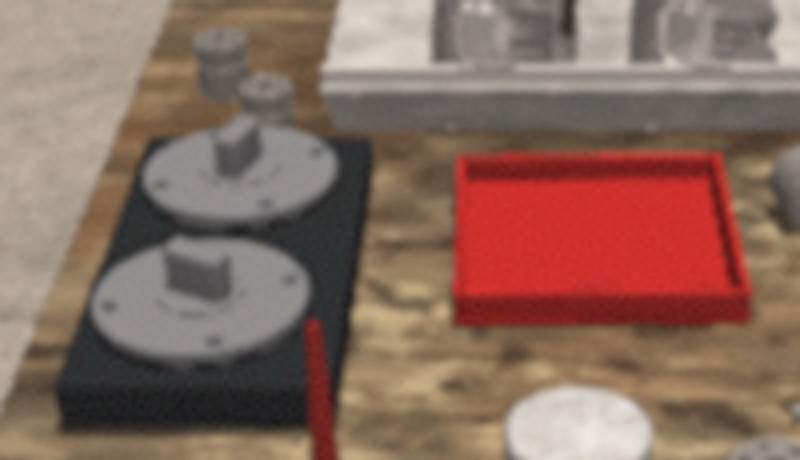

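```bash
python3 - <<'E'
from h import *
T=lambda u,v,z: at('top',180+(u+.5)/5-.5,255+(v+.5)/5-.5,z)
for nm,hs,rib in (('L',[(160,120),(330,180),(267,353),(95,293)],[(170,200),(260,235),(243,270),(157,235)]),('R',[(550,116),(712,200),(627,363),(464,277)],[(597,190),(625,205),(585,285),(555,270)])):
    P=[T(*h,41) for h in hs]; c=np.mean(P,0)
    a=P[1]-P[3]; b=P[2]-P[0]
    print(nm,c, np.degrees(np.arctan2(a[1],a[0])),np.degrees(np.arctan2(b[1],b[0])), np.linalg.norm(a),np.linalg.norm(b), 'rib',np.mean([T(*r,66) for r in rib],0))
for e in ((214,237),(589,239)): print('disc',T(*e,41))
for q in ((45,48),(758,45),(765,412),(42,415)): print('plate',T(*q,30))
for q in ((193,155),(277,153),(278,237),(195,238)): print('tray',at('top',*q,20))
for q in ((411,253),(359,202),(429,328),(216,131),(157,304),(117,326)): print('by',at('top',*q,40))
print('engine', at('top',183,278,60),at('top',115,240,200))
# side
S=lambda u,v,z: at('side',200+(u+.5)/4-.5,165+(v+.5)/4-.5,z)
for q in ((201,300),(240,173)): print('side disc',S(*q,41))
for q in ((457,155),(722,155),(748,298),(456,300)): print('side tray',S(*q,20))
for q in ((145,140),(371,142),(338,385),(60,388)): print('side plate',S(*q,30))
E
```

```text
L [ 439.02551181 -237.26851546   41.        ] -64.80176002124561 -154.9199503824613 87.48996588982756 87.35703848215572 rib [ 438.39822891 -238.65050955   66.        ]
R [ 436.70784101 -364.62522966   41.        ] -73.4825995521033 -163.10080340109926 88.24507291575475 87.69411248247204 rib [ 436.12867033 -365.4888496    66.        ]
disc [ 438.71212172 -237.5874268    41.        ]
disc [ 436.56431719 -364.85930721   41.        ]
plate [ 504.88403673 -177.20043402   30.        ]
plate [ 503.401087   -424.13393579   30.        ]
plate [ 377.53581338 -424.39413423   30.        ]
plate [ 379.6643449  -178.51277026   30.        ]
tray [ 702.81399523 -179.55090785   20.        ]
tray [ 705.58169645 -330.28027194   20.        ]
tray [ 552.50518521 -331.52294862   20.        ]
tray [ 552.08218754 -185.69083098   20.        ]
by [ 519.39202368 -562.21104136   40.        ]
by [ 610.17329107 -474.15721178   40.        ]
by [ 390.72542153 -588.18092644   40.        ]
by [ 740.67127849 -223.05977823   40.        ]
by [ 436.6577544  -126.98765614   40.        ]
by [400.61115714 -60.98032188  40.        ]
engine [ 478.66869252 -173.87397244   60.        ] [ 523.59008236 -101.80499429  200.        ]
side disc [ 437.89294189 -372.40045932   41.        ]
side disc [ 439.48261561 -245.03244605   41.        ]
side tray [ 553.58164741 -185.00677142   20.        ]
side tray [ 703.51392556 -185.65387676   20.        ]
side tray [ 702.78918521 -337.01900324   20.        ]
side tray [ 558.18750294 -339.06924048   20.        ]
side plate [ 376.17074726 -184.98279463   30.        ]
side plate [ 505.26263147 -188.08062758   30.        ]
side plate [ 507.73145623 -427.07081077   30.        ]
side plate [ 381.0911681  -429.96653845   30.        ]
```

```bash
python3 - <<'E'
from h import *
def tri(a,b):
    o1,d1=ray('top',*a);o2,d2=ray('side',*b)
    d1/=np.linalg.norm(d1);d2/=np.linalg.norm(d2)
    s=np.linalg.lstsq(np.c_[d1,-d2],o2-o1,rcond=None)[0]
    p,q=o1+s[0]*d1,o2+s[1]*d2
    return (p+q)/2,np.linalg.norm(p-q)
print('flange',tri((180,278),(283,182)), tri((180,278),(283,192)))
print('flange far',tri((184,42),(511,186)))
print('blockcorner',tri((115,243),(303,127)),tri((115,243),(303,105)))
for q in ((223,302.5),(298,303)): pass
print('tri disc',tri((222.7,302.4),(200+240/4,165+173/4)),tri((297.7,302.8),(250.2,240)))
im=cv2.imread('pics/side0.png'); c=im[70:210,230:530]; cv2.imwrite('pics/sidee.png',cv2.resize(c,None,fx=2.66,fy=2.66,interpolation=cv2.INTER_CUBIC))
im=cv2.imread('pics/top0.png'); c=im[100:340,100:300]; cv2.imwrite('pics/tope.png',cv2.resize(c,None,fx=2.5,fy=2.5,interpolation=cv2.INTER_CUBIC))
E
```

```text
flange (array([ 481.30851808, -169.40646551,   65.58895412]), np.float64(6.146826630563668)) (array([ 481.40402067, -164.39674299,   38.51761317]), np.float64(1.9135207051860816))
flange far (array([ 953.82900929, -167.67079522,   40.41412294]), np.float64(82.6807094934878))
blockcorner (array([526.34252463, -90.97770686, 165.81383456]), np.float64(4.663542674854164)) (array([ 523.95500347, -106.65678365,  219.06920527]), np.float64(14.841792505979722))
tri disc (array([ 438.53169233, -237.38014081,   35.89860608]), np.float64(0.6112905584170223)) (array([ 436.48827525, -365.24623748,   35.53675939]), np.float64(0.8256884243315843))
```

View pics/sidee.png

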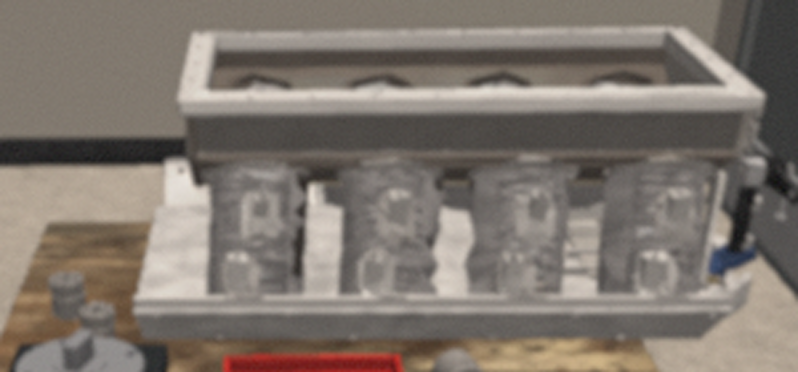

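View pics/tope.png

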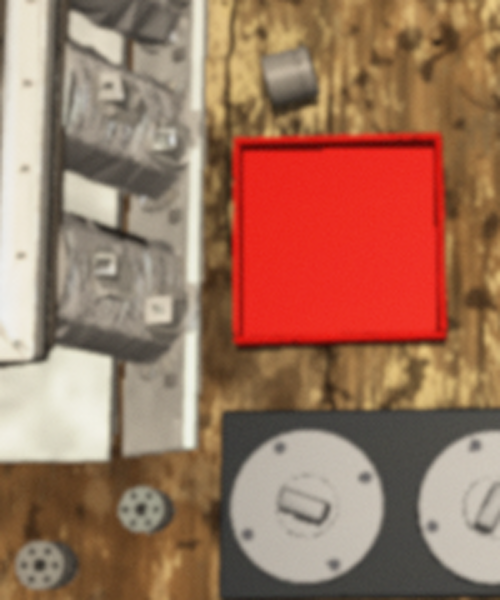

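```bash
cat >> h.py <<'E'
from scipy.spatial.transform import Rotation as Ro
def plan(pos,yaw):
    o=get_obs(); R=Ro.from_euler('xyz',o['tcp_rot']); G=Ro.from_euler('xyz',[np.pi,0,np.radians(yaw)])
    s=R.inv().apply(np.array(pos)-o['tool_pos'])/400; t=np.degrees((R.inv()*G).as_rotvec())/30
    print('t',round(o['time'],2),'pos',o['tool_pos'].round(1),'rot',np.degrees(o['tcp_rot']).round(2),'F',o['contact_force'].round(1))
    print('shift',s.round(4),'turn',t.round(4))
E
python3 - <<'E'
from h import *
plan([400,210,240],125)
E
```

```text
t 0.15 pos [232.3 470.5 243.2] rot [-1.7993e+02 -1.0000e-02  1.5371e+02] F [ 0.3  0.2 -0.2]
shift [-0.6643 -0.3982  0.0083] turn [-2.200e-03  2.000e-04  9.571e-01]
```

carry_out(moves=[-0.66,-0.4,0.01,0,0,0.96,0,-0.66,-0.4,0.01,0,0,0.96,0,-0.66,-0.4,0.01,0,0,0.96,0,-0.66,-0.4,0.01,0,0,0.96,0,-0.66,-0.4,0.01,0,0,0.96,0,-0.66,-0.4,0.01,0,0,0.96,0,-0.66,-0.4,0.01,0,0,0.96,0,-0.66,-0.4,0.01,0,0,0.96,0])

```text
time: 0.95
tool_pos: [398.7, 209.0, 239.1]
tcp_rot: [-3.14, 0.0, 2.176]
contact_force: [0.2, 0.4, 0.1]
grip_width: 32.1
```

```bash
python3 - <<'E'
from h import *
plan([400,-60,240],96)
E
```

```text
t 0.95 pos [398.7 209.  239.1] rot [-179.91    0.    124.7 ] F [0.2 0.4 0.1]
shift [-0.5547 -0.3802 -0.0016] turn [-2.900e-03  8.000e-04  9.567e-01]
```

carry_out(moves=[-0.55,-0.38,0,0,0,0.96,0,-0.55,-0.38,0,0,0,0.96,0,-0.55,-0.38,0,0,0,0.96,0,-0.55,-0.38,0,0,0,0.96,0,-0.55,-0.38,0,0,0,0.96,0,-0.55,-0.38,0,0,0,0.96,0,-0.55,-0.38,0,0,0,0.96,0,-0.55,-0.38,0,0,0,0.96,0])

```text
time: 1.75
tool_pos: [398.9, -57.0, 239.2]
tcp_rot: [-3.14, -0.0, 1.674]
contact_force: [-0.4, 0.3, 0.7]
grip_width: 0.3
```

```bash
python3 - <<'E'
from h import *
plan([425.4,-275,200],70)
E
```

```text
t 1.75 pos [398.9 -57.  239.2] rot [-1.799e+02 -1.000e-02  9.594e+01] F [-0.4  0.3  0.7]
shift [-0.5491  0.0096  0.098 ] turn [-3.200e-03  3.000e-04  8.645e-01]
```

carry_out(moves=[-0.55,0.01,0.1,0,0,0.865,0,-0.55,0.01,0.1,0,0,0.865,0,-0.55,0.01,0.1,0,0,0.865,0,-0.55,0.01,0.1,0,0,0.865,0,-0.55,0.01,0.1,0,0,0.865,0,-0.55,0.01,0.1,0,0,0.865,0,-0.55,0.01,0.1,0,0,0.865,0,-0.55,0.01,0.1,0,0,0.865,0])

```text
time: 2.55
tool_pos: [426.1, -273.1, 199.4]
tcp_rot: [-3.14, -0.0, 1.224]
contact_force: [-0.7, 0.6, -0.3]
grip_width: 0.5
```

```bash
python3 - <<'E'
from h import *
plan([425.4,-275,90],70)
c=get_calibration('wrist'); im=capture('wrist'); cv2.imwrite('pics/w1.png',im[:,:,::-1])
import pickle; pickle.dump(c,open('w1.pkl','wb'))
for z,p in ((41,(438.7,-237.5)),(41,(436.6,-364.8))): print(proj('wrist',[*p,z],c))
cv2.imwrite('pics/t1.png',capture('top')[:,:,::-1])
E
```

```text
t 2.55 pos [ 426.1 -273.1  199.4] rot [-179.9    -0.     70.14] F [-0.7  0.6 -0.3]
shift [-0.0051  0.0004  0.2736] turn [-0.0033 -0.0001  0.0046]
(np.float64(320.00071409342985), np.float64(181.16449045333007))
(np.float64(367.6849095259819), np.float64(320.34873131991003))
```

View pics/w1.png

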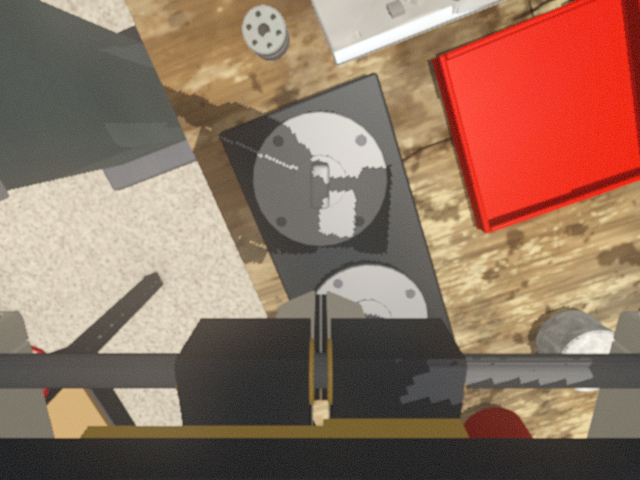

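View pics/t1.png

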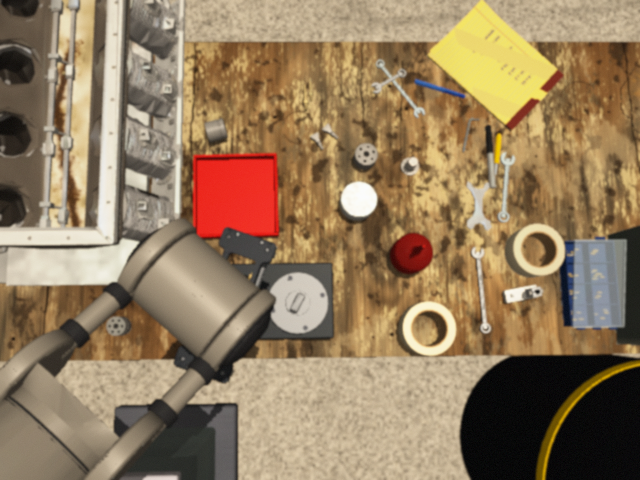

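```bash
python3 - <<'E'
from h import *
import pickle
c=pickle.load(open('w1.pkl','rb'))
print(at('wrist',320,178.7,41,c)); 
t=[at('wrist',*q,20,c) for q in ((440,60),(486,231))]; print(t)
im=cv2.imread('pics/w1.png'); cv2.imwrite('pics/w1c.png',cv2.resize(im[100:320,210:450],None,fx=2.5,fy=2.5,interpolation=cv2.INTER_CUBIC))
E
```

```text
[ 439.34415548 -235.71809586   41.        ]
[array([ 553.47436989, -185.52036196,   20.        ]), array([ 557.04097549, -329.0113394 ,   20.        ])]
```

View pics/w1c.png

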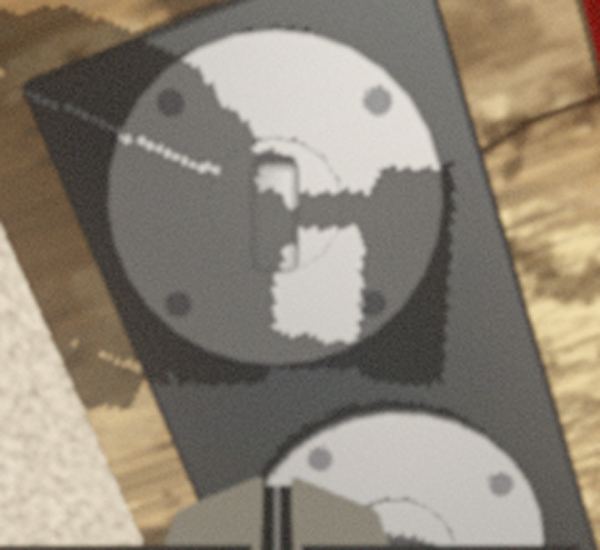

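```bash
python3 - <<'E'
from h import *
plan([425.3,-274.3,66],70)
E
```

```text
t 2.65 pos [ 426.1 -273.7  199.7] rot [-1.7994e+02  3.0000e-02  7.0120e+01] F [-0.4 -0.  -0.3]
shift [-0.002  -0.0009  0.3343] turn [-0.0021  0.0009  0.004 ]
```

carry_out(moves=[-0.002,0,0.1,0,0,0,0,-0.002,0,0.2,0,0,0,0,-0.002,0,0.27,0,0,0,0,-0.002,0,0.31,0,0,0,0,-0.002,0,0.333,0,0,0,0,-0.002,0,0.333,0,0,0,0,-0.002,0,0.333,0,0,0,0,-0.002,0,0.333,0,0,0,0])

```text
time: 3.45
tool_pos: [426.3, -274.8, 67.7]
tcp_rot: [3.141, 0.001, 1.224]
contact_force: [-0.1, -0.4, 0.7]
grip_width: 0.7
```

```bash
python3 - <<'E'
from h import *
plan([425.3,-274.3,60],70)
E
```

```text
t 3.45 pos [ 426.3 -274.8   67.7] rot [1.7994e+02 7.0000e-02 7.0130e+01] F [-0.1 -0.4  0.7]
shift [ 0.0003 -0.0027  0.0192] turn [0.0021 0.0025 0.0045]
```

carry_out(moves=[0,0,0.005,0,0,0,0,0,0,0.009,0,0,0,0,0,0,0.012,0,0,0,0,0,0,0.015,0,0,0,0,0,0,0.0165,0,0,0,0,0,0,0.018,0,0,0,0,0,0,0.018,0,0,0,0,0,0,0.018,0,0,0,0])

```text
time: 4.25
tool_pos: [426.3, -274.8, 60.5]
tcp_rot: [3.141, 0.001, 1.224]
contact_force: [-0.4, 0.1, -0.2]
grip_width: 0.6
```

carry_out(moves=[0,0,0.0008,0,0,0,0,0,0,0.0016,0,0,0,0,0,0,0.0024,0,0,0,0,0,0,0.0032,0,0,0,0,0,0,0.004,0,0,0,0,0,0,0.005,0,0,0,0,0,0,0.005,0,0,0,0,0,0,0.005,0,0,0,0])

```text
time: 5.05
tool_pos: [426.3, -274.8, 58.4]
tcp_rot: [3.141, 0.001, 1.224]
contact_force: [0.9, -0.2, -0.1]
grip_width: 0.5
```

carry_out(moves=[0,0,0.0006,0,0,0,0,0,0,0.0012,0,0,0,0,0,0,0.0018,0,0,0,0,0,0,0.0025,0,0,0,0,0,0,0.0025,0,0,0,0,0,0,0.0025,0,0,0,0,0,0,0.0025,0,0,0,0,0,0,0.0025,0,0,0,0])

```text
time: 5.85
tool_pos: [426.3, -274.8, 58.2]
tcp_rot: [3.14, 0.001, 1.224]
contact_force: [-1.8, 1.1, 9.1]
grip_width: 0.6
```

carry_out(moves=[0,0,-0.06,0,0,0,0,0,0,-0.1,0,0,0,0,0,0,-0.1,0,0,0,0,0.09,0,-0.1,0,0,0,0,0.17,0,-0.1,0,0,0,0,0.197,0,-0.1,0,0,0,0,0.197,0,-0.07,0,0,0,0,0.197,0,-0.03,0,0,0,0])

```text
time: 6.65
tool_pos: [453.3, -201.3, 69.3]
tcp_rot: [3.139, 0.002, 1.225]
contact_force: [0.1, 0.6, -1.0]
grip_width: 0.3
```

```bash
python3 - <<'E'
from h import *
plan([452.7,-199.1,60],70)
E
```

```text
t 6.65 pos [ 453.3 -201.3   69.3] rot [1.7984e+02 1.3000e-01 7.0190e+01] F [ 0.1  0.6 -1. ]
shift [ 0.0048 -0.0034  0.0233] turn [0.0054 0.0043 0.0064]
```

carry_out(moves=[0.003,0,0.005,0,0,0,0,0.003,0,0.01,0,0,0,0,0.003,0,0.015,0,0,0,0,0.003,0,0.019,0,0,0,0,0.003,0,0.022,0,0,0,0,0.003,0,0.024,0,0,0,0,0.003,0,0.024,0,0,0,0,0.003,0,0.024,0,0,0,0])

```text
time: 7.45
tool_pos: [453.8, -200.3, 59.8]
tcp_rot: [3.138, 0.002, 1.225]
contact_force: [0.2, 0.1, 0.0]
grip_width: -0.1
```

Contact level is 58.2; press to a target of about 57.4.

carry_out(moves=[0,0,0.001,0,0,0,0,0,0,0.002,0,0,0,0,0,0,0.003,0,0,0,0,0,0,0.004,0,0,0,0,0,0,0.005,0,0,0,0,0,0,0.006,0,0,0,0,0,0,0.006,0,0,0,0,0,0,0.006,0,0,0,0])

```text
time: 8.25
tool_pos: [453.9, -200.3, 58.3]
tcp_rot: [3.138, 0.002, 1.225]
contact_force: [-2.8, 1.1, 9.4]
grip_width: 0.3
```

```bash
python3 - <<'E'
from h import *
plan([440,-270,130],98)
E
```

```text
t 8.25 pos [ 453.9 -200.3   58.3] rot [1.798e+02 1.400e-01 7.020e+01] F [-2.8  1.1  9.4]
shift [-0.1762  0.0271 -0.1788] turn [ 0.0055  0.0062 -0.9266]
```

carry_out(moves=[0,0,-0.06,0,0,0,0,0,0,-0.12,0.005,0.006,0,0,0,0.027,-0.18,0.005,0.006,-0.2,0,-0.1,0.027,-0.18,0.005,0.006,-0.5,0,-0.176,0.027,-0.18,0.005,0.006,-0.92,0,-0.176,0.027,-0.18,0.005,0.006,-0.92,0,-0.176,0.027,-0.18,0.005,0.006,-0.92,0,-0.176,0.027,-0.18,0.005,0.006,-0.92,0])

```text
time: 9.05
tool_pos: [439.9, -269.6, 130.3]
tcp_rot: [3.142, -0.0, 1.705]
contact_force: [-0.5, -0.7, 0.5]
grip_width: 0.4
```

```bash
python3 - <<'E'
from h import *
plan([410,-300,150],125)
E
```

```text
t 9.05 pos [ 439.9 -269.6  130.3] rot [ 1.800e+02 -2.000e-02  9.767e+01] F [-0.5 -0.7  0.5]
shift [-0.0653 -0.0843 -0.0493] turn [ 1.000e-04 -5.000e-04 -9.112e-01]
```

carry_out(moves=[-0.065,-0.084,-0.05,0,0,-0.91,0,-0.065,-0.084,-0.05,0,0,-0.91,0,-0.065,-0.084,-0.05,0,0,-0.91,0,-0.065,-0.084,-0.05,0,0,-0.91,0,-0.065,-0.084,-0.05,0,0,-0.91,0,-0.065,-0.084,-0.05,0,0,-0.91,0,-0.065,-0.084,-0.05,0,0,-0.91,0,-0.065,-0.084,-0.05,0,0,-0.91,0])

```text
time: 9.85
tool_pos: [410.2, -299.7, 150.2]
tcp_rot: [3.141, -0.0, 2.181]
contact_force: [0.5, -0.5, 0.6]
grip_width: 0.6
```

```bash
python3 - <<'E'
from h import *
plan([402,-345,160],151.7)
E
```

```text
t 9.85 pos [ 410.2 -299.7  150.2] rot [ 1.7999e+02 -2.0000e-02  1.2494e+02] F [ 0.5 -0.5  0.6]
shift [-0.0812 -0.0817 -0.0245] turn [ 4.000e-04 -7.000e-04 -8.922e-01]
```

```bash
python3 - <<'E'
from h import *
plan([472,-383,190],151.7)
E
```

```text
t 9.85 pos [ 410.2 -299.7  150.2] rot [ 1.7999e+02 -2.0000e-02  1.2494e+02] F [ 0.5 -0.5  0.6]
shift [-0.2593  0.0074 -0.0996] turn [ 4.000e-04 -7.000e-04 -8.922e-01]
```

carry_out(moves=[-0.26,0.007,-0.1,0,0,-0.89,0,-0.26,0.007,-0.1,0,0,-0.89,0,-0.26,0.007,-0.1,0,0,-0.89,0,-0.26,0.007,-0.1,0,0,-0.89,0,-0.26,0.007,-0.1,0,0,-0.89,0,-0.26,0.007,-0.1,0,0,-0.89,0,-0.26,0.007,-0.1,0,0,-0.89,0,-0.26,0.007,-0.1,0,0,-0.89,0])

```text
time: 10.65
tool_pos: [471.8, -382.7, 190.2]
tcp_rot: [3.141, -0.001, 2.646]
contact_force: [0.7, -1.2, 0.8]
grip_width: 0.5
```

```bash
python3 - <<'E'
from h import *
import pickle
plan([472,-383,68],151.7)
c=get_calibration('wrist'); im=capture('wrist'); cv2.imwrite('pics/w2.png',im[:,:,::-1]); pickle.dump(c,open('w2.pkl','wb'))
print(proj('wrist',[437,-364.3,41],c))
E
```

```text
t 10.65 pos [ 471.8 -382.7  190.2] rot [ 1.7997e+02 -4.0000e-02  1.5159e+02] F [ 0.7 -1.2  0.8]
shift [-0.001  -0.0004  0.3055] turn [ 0.0008 -0.0014 -0.0037]
(np.float64(320.38963921275393), np.float64(181.245621783045))
```

View pics/w2.png

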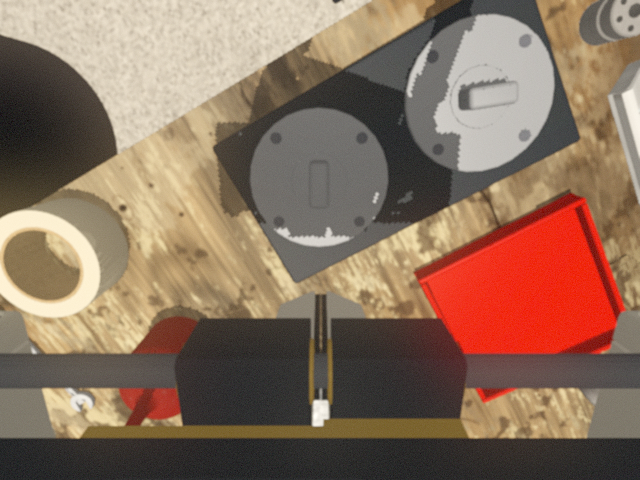

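```bash
python3 - <<'E'
from h import *
import pickle
c=pickle.load(open('w2.pkl','rb'))
p=at('wrist',318.7,177.2,41,c);print(p, p[:2]-40*np.array([-.88,.474]))
q=[at('wrist',*a,41,c) for a in ((276,139),(362,138),(360,222),(279,222))]
print(np.mean(q,0)); a=q[3]-q[0];print(np.degrees(np.arctan2(a[1],a[0])));a=q[2]-q[1];print(np.degrees(np.arctan2(a[1],a[0])))
E
```

```text
[ 433.75325109 -363.97513101   41.        ] [ 468.95325109 -382.93513101]
[ 436.84325607 -365.18085705   41.        ]
-28.283335105318567
-27.949957503651596
```

carry_out(moves=[0,0,0.1,0,0,0,0,0,0,0.2,0,0,0,0,0,0,0.26,0,0,0,0,0,0,0.295,0,0,0,0,0,0,0.31,0,0,0,0,0,0,0.318,0,0,0,0,0,0,0.322,0,0,0,0,0,0,0.322,0,0,0,0])

```text
time: 11.5
tool_pos: [472.3, -383.2, 62.4]
tcp_rot: [-3.141, 0.001, 2.646]
contact_force: [0.4, -0.0, 0.1]
grip_width: 0.5
```

carry_out(moves=[0,0,0.003,0,0,0,0,0,0,0.006,0,0,0,0,0,0,0.008,0,0,0,0,0,0,0.01,0,0,0,0,0,0,0.0115,0,0,0,0,0,0,0.0122,0,0,0,0,0,0,0.0122,0,0,0,0,0,0,0.0122,0,0,0,0])

```text
time: 12.3
tool_pos: [472.3, -383.3, 58.3]
tcp_rot: [-3.141, 0.002, 2.646]
contact_force: [-1.8, 2.3, 5.7]
grip_width: 0.5
```

carry_out(moves=[0,0,-0.06,0,0,0,0,0,0,-0.1,0,0,0,0,0,0,-0.1,0,0,0,0,0.09,0,-0.1,0,0,0,0,0.17,0,-0.1,0,0,0,0,0.2,0,-0.1,0,0,0,0,0.202,0,-0.07,0,0,0,0,0.202,0,-0.03,0,0,0,0])

```text
time: 13.1
tool_pos: [401.7, -345.4, 69.5]
tcp_rot: [-3.141, 0.003, 2.646]
contact_force: [0.7, -0.7, 0.4]
grip_width: 0.2
```

```bash
python3 - <<'E'
from h import *
plan([400.8,-345.7,60],151.7)
E
```

```text
t 13.1 pos [ 401.7 -345.4   69.5] rot [-179.95    0.19  151.59] F [ 0.7 -0.7  0.4]
shift [ 0.0016 -0.0017  0.0238] turn [-0.0018  0.0064 -0.0038]
```

carry_out(moves=[0,0,0.005,0,0,0,0,0,0,0.01,0,0,0,0,0,0,0.015,0,0,0,0,0,0,0.02,0,0,0,0,0,0,0.024,0,0,0,0,0,0,0.027,0,0,0,0,0,0,0.029,0,0,0,0,0,0,0.03,0,0,0,0])

```text
time: 13.9
tool_pos: [401.6, -345.4, 57.6]
tcp_rot: [-3.141, 0.003, 2.646]
contact_force: [-0.9, -0.0, 1.5]
grip_width: 0.4
```

carry_out(moves=[0,0,0.001,0,0,0,0,0,0,0.002,0,0,0,0,0,0,0.003,0,0,0,0,0,0,0.004,0,0,0,0,0,0,0.005,0,0,0,0,0,0,0.005,0,0,0,0,0,0,0.005,0,0,0,0,0,0,0.005,0,0,0,0])

```text
time: 14.7
tool_pos: [401.5, -345.3, 56.0]
tcp_rot: [-3.141, 0.003, 2.646]
contact_force: [-1.7, 1.3, 5.4]
grip_width: 0.4
```

carry_out(moves=[0,0,0.001,0,0,0,0,0,0,0.0015,0,0,0,0,0,0,0.002,0,0,0,0,0,0,0.002,0,0,0,0,0,0,0.002,0,0,0,0,0,0,0.002,0,0,0,0,0,0,0.002,0,0,0,0,0,0,0.002,0,0,0,0])

```text
time: 15.5
tool_pos: [401.5, -345.3, 55.9]
tcp_rot: [-3.14, 0.003, 2.646]
contact_force: [-3.4, 2.4, 8.3]
grip_width: 0.3
```

```bash
python3 - <<'E'
from h import *
plan([400.8,-345.7,60],151.7)
cv2.imwrite('pics/s3.png',cv2.resize(capture('side')[:,:,::-1][165:280,200:400],None,fx=4,fy=4,interpolation=cv2.INTER_CUBIC))
E
```

```text
t 15.5 pos [ 401.5 -345.3   55.9] rot [-179.93    0.2   151.6 ] F [-3.4  2.4  8.3]
shift [ 0.0011 -0.0017 -0.0102] turn [-0.0024  0.0066 -0.0035]
```

View pics/s3.png

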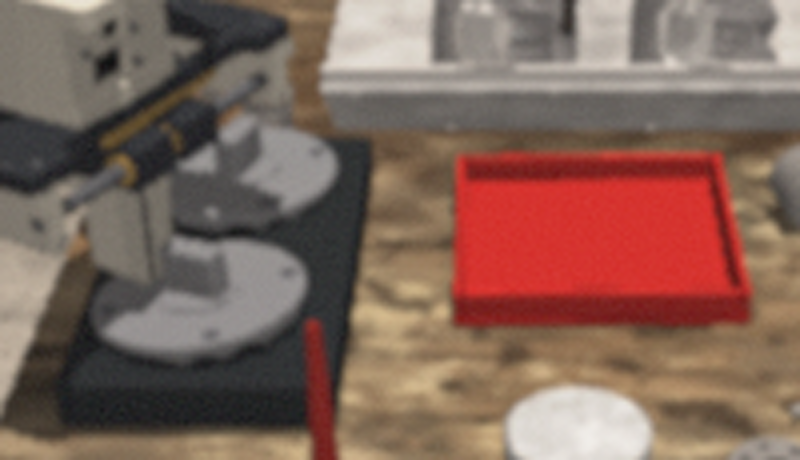

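carry_out(moves=[0,0,-0.06,0,0,0,0,0,0,-0.12,0,0,0,0,0,0,-0.16,0,0,0,0.1,-0.05,0,-0.16,0,0,0,0.55,-0.1,0,-0.16,0,0,0,0.55,-0.1,0,-0.16,0,0,0,0.55,-0.1,0,-0.16,0,0,0,0.55,-0.1,0,-0.16,0,0,0,0.55])

```text
time: 16.35
tool_pos: [435.8, -363.6, 119.6]
tcp_rot: [-3.141, 0.002, 2.646]
contact_force: [0.1, 0.6, -0.5]
grip_width: 43.9
```

```bash
python3 - <<'E'
from h import *
plan([436.3,-364.7,66],151.8)
cv2.imwrite('pics/w4.png',capture('wrist')[:,:,::-1])
E
```

```text
t 16.35 pos [ 435.8 -363.6  119.6] rot [-1.7996e+02  1.2000e-01  1.5159e+02] F [ 0.1  0.6 -0.5]
shift [-0.0021 -0.0017  0.1341] turn [-0.0015  0.0041 -0.0069]
```

View pics/w4.png

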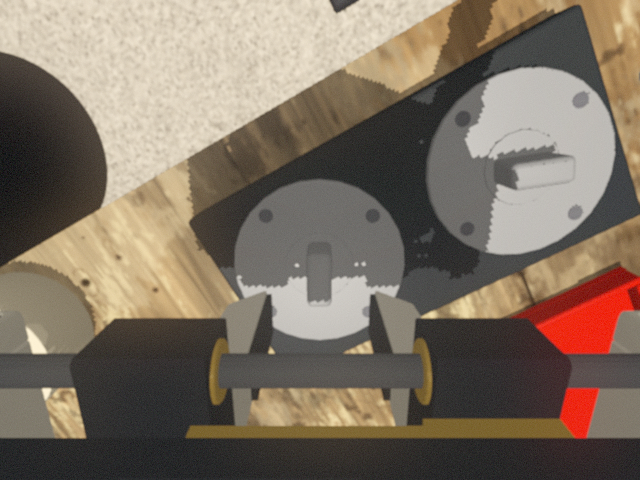

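carry_out(moves=[-0.002,-0.001,0.05,0,0,0,0.55,-0.002,-0.001,0.09,0,0,0,0.55,-0.002,-0.001,0.115,0,0,0,0.55,-0.002,-0.001,0.13,0,0,0,0.55,-0.002,-0.001,0.14,0,0,0,0.55,-0.002,-0.001,0.1465,0,0,0,0.55,-0.002,-0.001,0.1465,0,0,0,0.55,-0.002,-0.001,0.1465,0,0,0,0.55])

```text
time: 17.2
tool_pos: [436.7, -364.7, 61.6]
tcp_rot: [-3.14, 0.003, 2.646]
contact_force: [0.3, 0.5, 0.5]
grip_width: 50.6
```

carry_out(moves=[0,0,0.002,0,0,0,0.55,0,0,0.002,0,0,0,0.3,0,0,0.002,0,0,0,0,0,0,0.002,0,0,0,0,0,0,0.002,0,0,0,0,0,0,0.002,0,0,0,0,0,0,0.002,0,0,0,0,0,0,0.002,0,0,0,0])

```text
time: 18.0
tool_pos: [436.6, -364.7, 60.8]
tcp_rot: [-3.14, 0.003, 2.646]
contact_force: [0.3, -0.2, 0.6]
grip_width: 13.5
```

carry_out(moves=[0,0,-0.02,0,0,0,0,0,0,-0.05,0,0,0,0,0,0,-0.1,0,0,0,0,0,0,-0.15,0,0,0,0,0,0,-0.2,0,0,0,0,0,0,-0.23,0,0,0,0,0,0,-0.23,0,0,0,0,0,0,-0.23,0,0,0,0])

```text
time: 18.8
tool_pos: [436.2, -364.3, 152.6]
tcp_rot: [-3.141, 0.003, 2.646]
contact_force: [-0.7, 0.1, -2.7]
grip_width: 13.9
```

```bash
python3 - <<'E'
from h import *
o=get_obs();print(o['grip_width'])
plan([530,-330,155],122)
E
```

```text
13.880093397229844
t 18.8 pos [ 436.2 -364.3  152.6] rot [-1.7994e+02  1.6000e-01  1.5159e+02] F [-0.7  0.1 -2.7]
shift [-0.1654  0.1869 -0.0058] turn [-5.000e-04  5.800e-03  9.863e-01]
```

carry_out(moves=[-0.06,0.06,-0.005,0,0,0.3,0,-0.12,0.13,-0.005,0,0,0.6,0,-0.165,0.187,-0.005,0,0,0.9,0,-0.165,0.187,-0.005,0,0,0.98,0,-0.165,0.187,-0.005,0,0,0.98,0,-0.165,0.187,-0.005,0,0,0.98,0,-0.165,0.187,-0.005,0,0,0.98,0,-0.165,0.187,-0.005,0,0,0.98,0])

```text
time: 19.6
tool_pos: [529.3, -330.2, 154.6]
tcp_rot: [3.141, 0.003, 2.132]
contact_force: [0.9, -0.0, -2.0]
grip_width: 13.7
```

```bash
python3 - <<'E'
from h import *
plan([628.5,-259.5,150],93)
E
```

```text
t 19.6 pos [ 529.3 -330.2  154.6] rot [1.7998e+02 1.5000e-01 1.2218e+02] F [ 0.9 -0.  -2. ]
shift [0.0176 0.3041 0.0114] turn [0.0018 0.0046 0.9727]
```

carry_out(moves=[0.006,0.1,0.005,0,0,0.3,0,0.012,0.2,0.011,0,0,0.6,0,0.0176,0.27,0.011,0,0,0.9,0,0.0176,0.304,0.011,0,0,0.97,0,0.0176,0.304,0.011,0,0,0.97,0,0.0176,0.304,0.011,0,0,0.97,0,0.0176,0.304,0.011,0,0,0.97,0,0.0176,0.304,0.011,0,0,0.97,0])

```text
time: 20.4
tool_pos: [627.7, -260.5, 150.4]
tcp_rot: [3.14, 0.002, 1.624]
contact_force: [0.4, -0.4, -3.0]
grip_width: 14.4
```

```bash
python3 - <<'E'
from h import *
plan([628.5,-259.5,150],93)
cv2.imwrite('pics/w5.png',capture('wrist')[:,:,::-1])
cv2.imwrite('pics/s5.png',capture('side')[:,:,::-1])
E
```

```text
t 20.4 pos [ 627.7 -260.5  150.4] rot [1.7992e+02 1.3000e-01 9.3040e+01] F [ 0.4 -0.4 -3. ]
shift [0.0024 0.0021 0.0009] turn [0.0026 0.0042 0.0015]
```

View pics/w5.png

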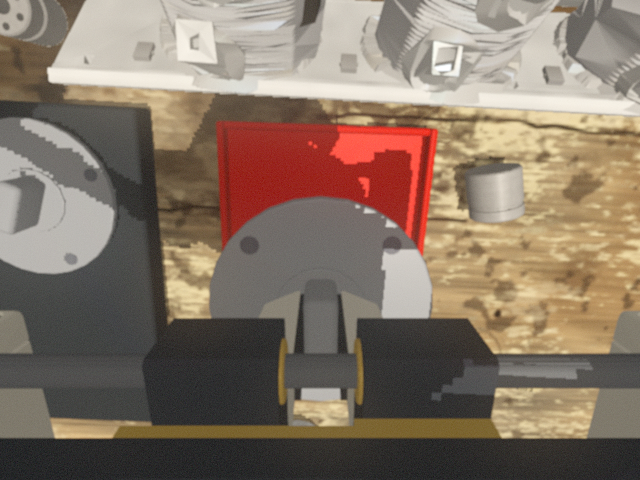

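View pics/s5.png

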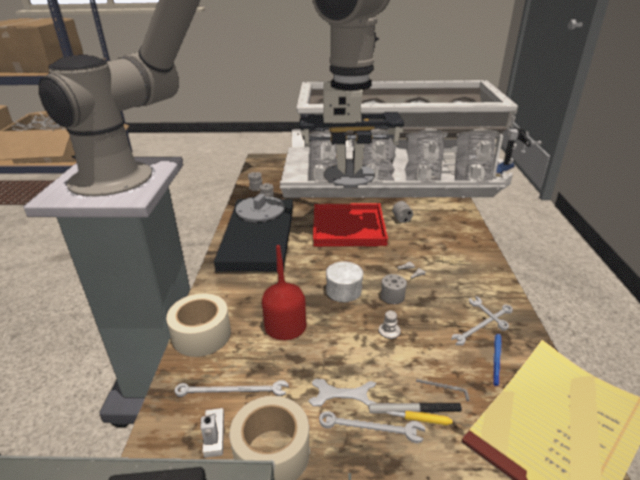

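```bash
python3 - <<'E'
from h import *
for q in ((219,122),(436,129)): print(at('wrist',*q,20))
E
```

```text
[ 556.41051921 -182.8476768    20.        ]
[ 701.70730243 -179.64331773   20.        ]
```

carry_out(moves=[0.004,0.003,0.06,0,0,0,0,0.004,0.003,0.12,0,0,0,0,0.004,0.003,0.17,0,0,0,0,0.004,0.003,0.21,0,0,0,0,0.004,0.003,0.24,0,0,0,0,0.004,0.003,0.26,0,0,0,0,0.004,0.003,0.268,0,0,0,0,0.004,0.003,0.268,0,0,0,0])

```text
time: 21.3
tool_pos: [629.3, -259.0, 43.2]
tcp_rot: [3.14, 0.002, 1.624]
contact_force: [0.4, -0.1, -3.1]
grip_width: 14.0
```

Lower by about 7 mm to 36.2 slowly.

carry_out(moves=[0,0,0.003,0,0,0,0,0,0,0.006,0,0,0,0,0,0,0.009,0,0,0,0,0,0,0.012,0,0,0,0,0,0,0.015,0,0,0,0,0,0,0.0175,0,0,0,0,0,0,0.0175,0,0,0,0,0,0,0.0175,0,0,0,0])

```text
time: 22.1
tool_pos: [629.3, -259.0, 36.2]
tcp_rot: [3.14, 0.002, 1.624]
contact_force: [0.6, 1.1, -2.2]
grip_width: 13.8
```

carry_out(moves=[0,0,0.0005,0,0,0,0,0,0,0.001,0,0,0,0,0,0,0.0015,0,0,0,0,0,0,0.002,0,0,0,0,0,0,0.0025,0,0,0,0,0,0,0.0025,0,0,0,0,0,0,0.0025,0,0,0,0,0,0,0.0025,0,0,0,0])

```text
time: 22.9
tool_pos: [629.4, -259.0, 35.8]
tcp_rot: [3.14, 0.002, 1.624]
contact_force: [-2.5, 1.1, 5.7]
grip_width: 14.0
```

carry_out(moves=[0,0,-0.0005,0,0,0,0,0,0,-0.0005,0,0,0,0.4,0,0,-0.0005,0,0,0,0.5,0,0,-0.0005,0,0,0,0.5,0,0,-0.0005,0,0,0,0.5,0,0,-0.0005,0,0,0,0.5,0,0,-0.01,0,0,0,0.5,0,0,-0.02,0,0,0,0.5])

```text
time: 23.7
tool_pos: [629.4, -259.0, 44.0]
tcp_rot: [3.14, 0.002, 1.624]
contact_force: [-0.3, 0.1, -0.2]
grip_width: 46.3
```

carry_out(moves=[0,0,-0.05,0,0,0,0.5,0,0,-0.1,0,0,0,0.5,0,0,-0.2,0,0,0,0.5,0,0,-0.3,0,0,0,0.5,0,0,-0.4,0,0,0,0.5,0,0,-0.45,0,0,0,0.5,0,0,-0.45,0,0,0,0.5,0,0,-0.45,0,0,0,0.5])

```text
time: 24.5
tool_pos: [628.8, -258.4, 223.9]
tcp_rot: [3.14, 0.002, 1.624]
contact_force: [-0.4, 0.3, -0.7]
grip_width: 45.8
```

```bash
python3 - <<'E'
from h import *
plan([628.5,-259.5,150],93)
cv2.imwrite('pics/w6.png',capture('wrist')[:,:,::-1])
im=capture('side')[:,:,::-1]
cv2.imwrite('pics/s6.png',cv2.resize(im[130:330,160:430],None,fx=2.9,fy=2.9,interpolation=cv2.INTER_CUBIC))
E
```

```text
t 24.5 pos [ 628.8 -258.4  223.9] rot [1.7989e+02 1.4000e-01 9.3040e+01] F [-0.4  0.3 -0.7]
shift [-0.0022 -0.0013  0.1848] turn [0.0037 0.0047 0.0015]
```

View pics/w6.png

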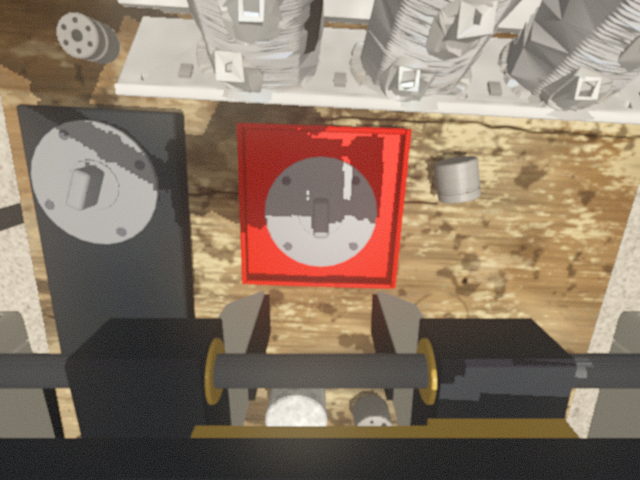

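View pics/s6.png

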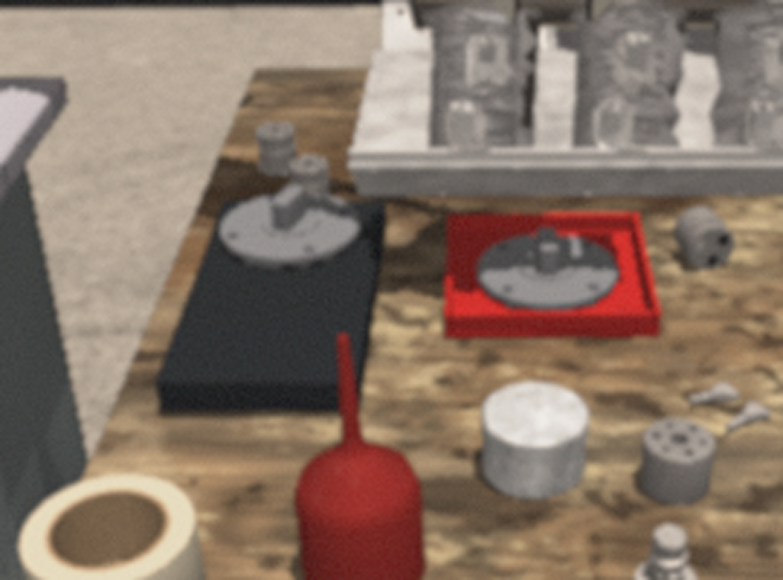

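The wrist picture shows the cover centred in the tray at about (321,211) and rib up. The other cover is still on the plate. The side picture shows the bystanders where they were, and the gripper is clear.

```bash
python3 -c "
from plant import *
print(close_job())"
```

```text
the job is handed in; nothing more can be done
None
```

I found the warped cover, rocked it right down, and laid it rib up in the red tray. The job was handed in at about 24.6 s of the 67 s allowed.

- **Finding it:** The left cover (nearer the engine) stayed firm at both ends under about 9 N. The right cover was firm at its far end (about 6 N). Its end nearer the robot sank about 2.4 mm, starting at 1.5 N. I held it rocked down for about 1 s with no reading above 9 N.
- **Moving it:** I gripped that cover by its rib (opening about 14 mm) and carried it level. I set it on the tray floor with a light touch of about 6 N, released it and raised the gripper to about 224 mm.
- **Last checks:** The final wrist and side pictures show the warped cover flat and near the middle of the tray, the other cover still on the plate, and the bystanders where they were.
- **Disagreements:** The cameras differed by up to about 7 mm in y on some positions, with the side camera the outlier. I relied on the top and wrist cameras for the covers and leaned towards them for the tray. I did not measure the final tilt or the cover's offset in the tray; I judged both from the pictures.

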